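# Load two culture flasks the same way round and slide their tray to its ready place

## Task

Lay both culture flasks flat in the tray, one in each lane and lengthwise, with the writing panel and the canted neck upwards and both caps towards the end of the tray that has the bow handle; the flask standing on its narrow edge has to be laid over first. Then slide the loaded tray sideways along the bench, without lifting it, until it sits squarely within the empty set of four corner marks. Leave the squeeze bottle and the timer where they are.

Things in the scene. Friction and masses are not known exactly. Their poses are not given: they have to be found in the camera images.
- flask_flat: clear flat culture flask, 108 long: body 70 x 50 x 26 thick, 24 mm white screw cap on a neck canted up 15 deg. Origin: centre of the underside; +x to the cap (body x = -40..+30, cap end at +68), y across the 50 width, +z up out of the broad face with the paper panel (z = 26). Starts lying on its underside, turned any way. Sizes in mm.
- flask_edge: clear flat culture flask, 108 long: body 70 x 50 x 26 thick, 24 mm white screw cap on a neck canted up 15 deg. Origin: centre of the underside; +x to the cap (body x = -40..+30, cap end at +68), y across the 50 width, +z up out of the broad face with the paper panel (z = 26). Starts on a narrow edge (50 tall, z level); it must fall towards its -z side. Sizes in mm.
- flask_flat_cap (a point): centre of the cap of flask_flat (58 mm towards the cap and 20 mm up from the flask's origin)
- flask_edge_cap (a point): centre of the cap of flask_edge (same offsets)
- tray: loose aluminium tray, 136 (x) x 170 (y) mm, 0.45 kg, on the first set of corner marks. Origin: centre of its underside, z up. Floor 4 mm thick, walls 5 mm thick and 10 mm high; a rib along x at y = 0, 4 mm wide and 8 mm high, parts two lanes, each 126 long and 78 wide, centred at y = +-41.5 mm. Bow handle at the -x end, towards the robot.
- tray_handle (a point): middle of the handle's cross bar: a round steel bar 10 mm thick, 70 mm long along the tray's y, 36 mm above the tray's underside, 88 mm from the tray's origin towards -x; 15 mm of free space between bar and tray
- tray_lane_left (a point): centre of the floor of the lane at the tray's +y side
- tray_lane_right (a point): centre of the floor of the lane at the tray's -y side
- ready_marks: the empty set of four black L-shaped corner marks (flat tape) on the bench, about 22 cm to the right (-y) of the tray; inside 146 (x) x 180 (y) mm. Origin: centre between the marks; x and y as the tray's axes when it sits squarely there, handle towards the robot
- squeeze_bottle: white squeeze bottle, 43 mm across, 125 mm tall, loose bystander; origin: centre of its underside, z up
- timer: white bench timer, 37 x 68 x 49 mm, loose bystander; origin: centre of its underside, z up
Not all that is in view belongs to the job. What is shaped like the flask_edge but red is not meant.

How it is judged:
By the outcome, as a careful person would: the job done as asked, in the order asked, and still so for the second after the job is handed in, with the robot touching nothing.
It also fails if it takes over 72 s, if anything falls off the work surface, if the arm or the gripper's body presses on something with over 40 N, if the wrist force passes 120 N, or if a joint passes its speed limit or range.

## Robot

A 6-joint arm with a two-finger parallel gripper is mounted at the origin on a cart in front of the work surface, level with it; the furniture and walls round the work are solid. World frame = base frame: x ahead of the robot, y to its left, z up, the work surface at z = 0. Lengths are in m, angles in rad, forces in N, time in s.
With the tool pointing down it reaches from about 0.3 to 0.775 m from the base axis. Payload 14.6 kg.
Tool frame: the origin (TCP) lies midway between the tips of the shut fingers; the grasp point (between the pads) lies 19 mm behind it (ctrl.pinch_z is the z of the grasp point in the tool frame, in m); z points along the fingers, y is the line along which they close (so a half turn about z gives the same grasp; the last joint's range is limited). The gripper opens to 94 mm and grips with 3 to 60 N. Pads are 16 mm wide; open, the fingers measure 119 mm over their backs; the gripper's body (75 mm by 177 mm) begins 78 mm behind the grasp point.
Start: joints at [-1.307, 0.3, 1.521, -0, 1.321, -0.067], TCP at [0.179, -0.52, 0.205] pointing down, gripper open.
Joint ranges: [-3.03, 3.03], [-0.79, 2.21], [0.23, 2.52], [-1.04, 4.18], [0, 3.07], [-2.55, 2.55]. Speed limits (rad/s): [2.22, 2.22, 2.57, 3.14, 3.14, 3.14].

## Interface

Orientations are given as [roll, pitch, yaw] about the fixed x, y, z axes, in that order (R = Rz(yaw) Ry(pitch) Rx(roll)).
In Python, from station import ctrl, camera, ticket gives the robot as it stands. The module is installed in compiled form; this text tells all that it offers.
- The arm moves only by the shell command python3 -m inch 'ROWS' [FORCE]. ROWS is text: rows parted by semicolons, each of 7 numbers parted by spaces: the opening, from -1 (shut) to 1 (fully open), then the shift along the tool's x, y, z in units of 0.03 m (1.0 is 0.03 m), then the turn, a rotation vector about the tool's x, y, z in units of 10 degrees (1.0 is 10 degrees). In form: grip dx dy dz rx ry rz; .... A call has 1 to 10 rows; each row shifts and turns the commanded pose from where the row before left it, along the tool's axes as they then stand; what a row does not reach is not made up. A row lasts 1/8 s, in which the tool goes at most 62.5 mm and 10.7 degrees, less where a joint would pass 70% of its speed; a pose out of reach is approached as far as the arm can. A call with a number of a shift or a turn outside -1 to 1 is refused whole. A call with a gripper value outside its range is refused whole. The fingers move at their own pace and stop on an object; FORCE is the grip in N (left out, the last holds). Time passes only in rows, so rows that do not move let the fingers close. It gives the time, the measured TCP pose, the force, the opening and the grip force at its end, in the units of the state.
- ctrl.get_obs(): the state, without advancing time (a new reading comes with each control period).
- camera(name): name is "scene" or "top" or "wrist"; returns a dict with "img" (420x560x3 uint8, blue, green, red), "range_z" (420x560 float32, m along the optical axis (not along the pixel's ray), 0 where there is no reading), "intrinsics" (3x3 intrinsics, pixels), "view" (4x4, takes a point from world to camera coordinates). Camera axes: x right, y down, z forward; pixel columns grow to the right and rows downward; lengths in m; the calibration is good to about 2 mm. A picture is of the moment at which its call begins.
- ticket.hand_in(): hands the job in; it is judged then, once.
The state is a dict: "time_s": time; "qpos": joint angles; "joint_vel": joint speeds; "tau": joint torques, N m; "ee_pos": TCP position; "eef_rot": TCP orientation; "force": force on the tool from outside, world axes, zero at the start; "moment": the same for the moment, N m; "grip_width": finger opening in m; "grip_force": force on a finger pad.
Only numpy, scipy, OpenCV 4.12 (cv2) and the standard library are available. Lean on these libraries where they do the work, as an engineer would, in place of code of your own. Each camera call takes 0.05 s, during which the arm holds its last target. There are 200 camera calls.

## Working session

There is one attempt and no reset: what is moved stays moved. The work goes in short steps, Python scripts to look and compute and a shell command to move; the robot and the scene stay as the last step left them, time stands still between calls to the robot, and variables do not carry over. Pictures are saved under pics/ and viewed, at most 11 in all, crops included, and the job is handed in when it is done.

```bash
mkdir -p pics; ls
python3 - <<'E'
from station import ctrl,camera
import cv2,numpy as np
o=ctrl.get_obs();print(o['time_s'],o['ee_pos'],o['eef_rot'],o['grip_width'],ctrl.pinch_z)
for n in('scene','top'):
    c=camera(n);cv2.imwrite(f'pics/{n}0.png',c['img']);np.savez(f'pics/{n}0.npz',**c)
    print(n,c['intrinsics'].round(1).tolist(),c['view'].round(3).tolist())
E
```

```text
pics
0.0 [ 0.17857074 -0.51993623  0.20489231] [-3.14043829e+00 -5.67439734e-05  3.30787251e-01] 0.09427694160975922 -0.0188
scene [[546.8, 0.0, 274.7], [0.0, 546.8, 211.3], [0.0, 0.0, 1.0]] [[-0.913, -0.407, -0.0, 0.36], [-0.203, 0.456, -0.867, 0.258], [0.353, -0.792, -0.499, 1.155], [0.0, 0.0, 0.0, 1.0]]
top [[395.9, 0.0, 272.3], [0.0, 395.9, 204.6], [0.0, 0.0, 1.0]] [[-0.006, -1.0, 0.003, -0.224], [-0.981, 0.005, -0.193, 0.521], [0.193, -0.004, -0.981, 1.229], [0.0, 0.0, 0.0, 1.0]]
```

View pics/scene0.png

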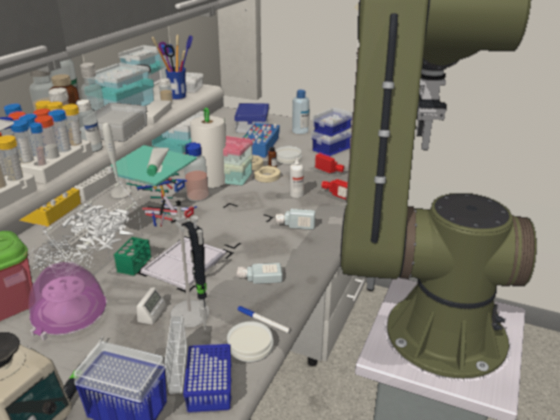

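View pics/top0.png

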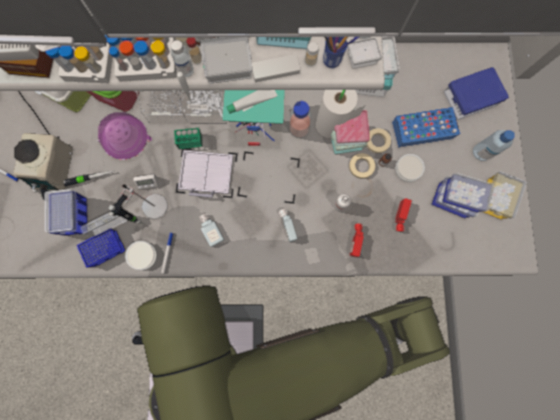

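The scene view shows a flask at (297,218) and one at (262,272), the tray at (185,262), the bottle at (297,180) and red lookalikes at (330,162) and (338,187). In the top view the tray is at (207,173), the empty marks are around (268,177), the flasks at (210,231) and (289,225), the red lookalikes at (357,240) and (402,214), the bottle at (344,201) and the timer at (144,182). The clear flasks at (210,231) and (289,225) fit the description and the red ones don't, so I'll confirm with an enlarged crop.

```bash
cat > h.py <<'E'
import numpy as np,cv2
def world(c):
    K,V,d=c['intrinsics'],c['view'],c['range_z']
    v,u=np.mgrid[:d.shape[0],:d.shape[1]]
    p=np.stack([(u-K[0,2])/K[0,0]*d,(v-K[1,2])/K[1,1]*d,d],-1)
    return (p-V[:3,3])@V[:3,:3]
def ray(c,u,v,z):
    K,V=c['intrinsics'],c['view'];R=V[:3,:3]
    o=-R.T@V[:3,3];d=R.T@np.array([(u-K[0,2])/K[0,0],(v-K[1,2])/K[1,1],1])
    return o+d*(z-o[2])/d[2]
def proj(c,p):
    K,V=c['intrinsics'],c['view'];q=K@(V[:3,:3]@np.array(p)+V[:3,3]);return q[:2]/q[2]
E
python3 - <<'E'
from h import *
a=dict(np.load('pics/top0.npz'));b=dict(np.load('pics/scene0.npz'))
A=cv2.resize(a['img'][125:265,170:370],None,fx=3.5,fy=3.5,interpolation=cv2.INTER_CUBIC)
cv2.imwrite('pics/c1.png',A)
B=cv2.resize(b['img'][165:295,130:330],None,fx=4,fy=4,interpolation=cv2.INTER_CUBIC)
cv2.imwrite('pics/c2.png',B)
W=world(a)
for lo,hi,nm in(((195,205),(228,250),'A'),((270,200),(305,248),'B'),((170,145),(245,200),'tray')):
    w=W[lo[1]:hi[1],lo[0]:hi[0]].reshape(-1,3)
    w=w[(w[:,2]>.015 if nm!='tray' else w[:,2]>.006)&(w[:,2]<.2)]
    r=cv2.minAreaRect((w[:,:2]*1000).astype(np.float32));print(nm,len(w),r,np.percentile(w[:,2],[5,50,90,99]).round(4))
bm=W[140:215,225:320].reshape(-1,3);print('bench z',np.median(bm[:,2]))
E
```

```text
A 424 ((445.9477233886719, -22.032264709472656), (106.89776611328125, 49.997833251953125), 29.54419708251953) [0.0198 0.0253 0.0295 0.0334]
B 272 ((457.5059814453125, -277.94622802734375), (107.54875183105469, 29.311376571655273), 19.2972354888916) [0.0281 0.0476 0.0522 0.0549]
tray 715 ((644.15380859375, -1.4831085205078125), (249.15194702148438, 187.77761840820312), 87.66212463378906) [0.0062 0.0083 0.0344 0.043 ]
bench z 4.3913294297994196e-05
```

View pics/c1.png

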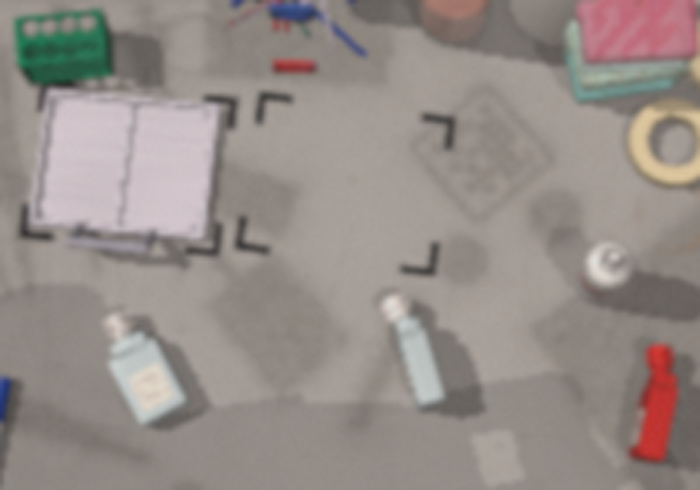

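View pics/c2.png

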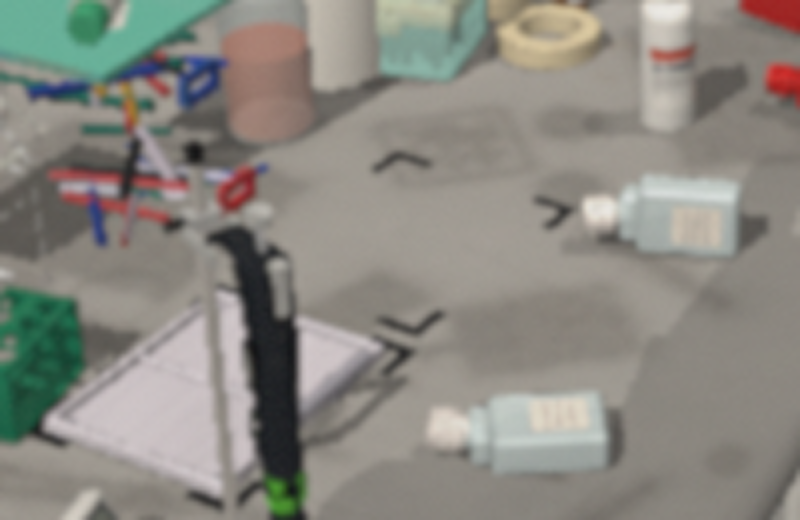

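The crops show the clear flat flask with its panel up (crop 1 (150,385), cap at upper left). The clear edge-standing flask is at crop 1 (418,360), with its panel facing +y towards the scene camera (crop 2 (697,225)). The red lookalikes are clearly separate. So flask_edge has to be pushed towards −y. Next I'll refine the numbers.

Run:
```python
from h import *
a=dict(np.load('pics/top0.npz'));b=dict(np.load('pics/scene0.npz'))
W=world(a);im=a['img'].astype(int)
print('scene cam',(-b['view'][:3,:3].T@b['view'][:3,3]).round(2))
B,G,R=im[...,0],im[...,1],im[...,2]
# tray: lilac bright
u0,v0,u1,v1=165,140,245,205
m=((R+B)//2-G>6)&(R>150);m[:v0]=0;m[v1:]=0;m[:,:u0]=0;m[:,u1:]=0
n,l,s,c=cv2.connectedComponentsWithStats(m.astype(np.uint8));k=1+s[1:,4].argmax()
vv,uu=np.where(l==k);print('tray px',s[k],'z',np.percentile(W[vv,uu,2],[5,50,95]).round(4))
P=np.array([ray(a,u,v,.008)[:2] for u,v in zip(uu,vv)],np.float32)*1000
print('tray rect',cv2.minAreaRect(P))
sel=W[185:205,175:235].reshape(-1,3);sel=sel[(sel[:,2]>.022)&(sel[:,2]<.06)]
print('handle',len(sel),sel.mean(0).round(4),sel.min(0).round(3),sel.max(0).round(3))
# marks
m=(im.max(2)<80);m[:140]=0;m[210:]=0;m[:,:234]=0;m[:,305:]=0
n,l,s,c=cv2.connectedComponentsWithStats(m.astype(np.uint8))
for i in range(1,n):
    if s[i,4]>6:
        vv,uu=np.where(l==i);Q=np.array([ray(a,u,v,0)[:2] for u,v in zip(uu,vv)])
        print('mark',s[i].tolist(),Q.min(0).round(4),Q.max(0).round(4))
# edge flask at upper face
w=W[200:248,270:305].reshape(-1,3)
body=w[(w[:,2]>.044)&(w[:,2]<.06)];print('edge top',len(body),cv2.minAreaRect((body[:,:2]*1000).astype(np.float32)),np.median(body[:,2]))
w=W[210:250,195:230].reshape(-1,3)
body=w[(w[:,2]>.022)&(w[:,2]<.029)];print('flat top',len(body),cv2.minAreaRect((body[:,:2]*1000).astype(np.float32)),np.median(body[:,2]))
# caps: white blobs, both
for nm,(ul,vl,uh,vh),z in(('flat',(195,208,215,224),.02),('edge',(275,204,290,218),.03)):
    q=im[vl:vh,ul:uh];mm=(q.min(2)>175);vv,uu=np.where(mm);print(nm,len(vv),(uu.mean()+ul,vv.mean()+vl),ray(a,uu.mean()+ul,vv.mean()+vl,z).round(4))
# tall stuff nearby
w=W.reshape(-1,3);w=w[(w[:,2]>.05)&(w[:,2]<1)&(w[:,0]>.35)&(w[:,0]<.8)&(abs(w[:,1])<.4)]
for x in np.arange(.35,.8,.05):
    print(x.round(2),[round(float(q[:,2].max()),2) if len(q:=w[(w[:,0]>=x)&(w[:,0]<x+.05)&(w[:,1]>=y)&(w[:,1]<y+.05)]) else 0 for y in np.arange(.35,-.4,-.05)])
```

```text
scene cam [-0.03  0.94  0.8 ]
tray px [ 179  151   53   42 1757] z [-0.0007  0.0038  0.0098]
tray rect ((643.927734375, -1.2407379150390625), (166.80218505859375, 133.54803466796875), 83.90420532226562)
handle 86 [0.5583 0.0078 0.0379] [ 0.549 -0.032  0.025] [0.575 0.047 0.046]
mark [235, 154, 2, 6, 8] [ 0.6901 -0.1035] [ 0.7081 -0.1001]
edge top 177 ((444.541259765625, -282.8994445800781), (79.70401000976562, 25.861309051513672), 15.162688255310059) 0.04944422334656336
flat top 319 ((445.6998291015625, -21.59490966796875), (106.89776611328125, 48.99236297607422), 29.54419708251953) 0.025311368300033246
flat 40 (np.float64(205.3), np.float64(220.4)) [ 0.4738 -0.0069  0.02  ]
edge 36 (np.float64(282.75), np.float64(213.55555555555554)) [ 0.4935 -0.2614  0.03  ]
0.35 [0.06, 0.05, 0.06, 0, 0, 0, 0, 0, 0, 0, 0, 0, 0, 0, 0]
0.4 [0.11, 0.09, 0.05, 0, 0, 0, 0, 0, 0, 0, 0, 0, 0, 0.06, 0]
0.45 [0.12, 0.09, 0.09, 0.28, 0.28, 0, 0, 0, 0, 0, 0, 0, 0, 0.06, 0]
0.5 [0.12, 0, 0, 0, 0.29, 0, 0, 0, 0, 0, 0, 0, 0, 0, 0]
0.55 [0.11, 0, 0, 0, 0, 0, 0, 0, 0, 0, 0, 0, 0, 0, 0]
0.6 [0, 0, 0, 0.05, 0.05, 0, 0, 0, 0, 0, 0, 0, 0, 0, 0]
0.65 [0, 0.07, 0.09, 0.08, 0, 0, 0, 0, 0, 0, 0, 0, 0, 0, 0]
0.7 [0, 0.13, 0.14, 0.13, 0, 0, 0.06, 0.06, 0, 0, 0.05, 0.13, 0, 0, 0]
0.75 [0.54, 0.62, 0.67, 0.67, 0.68, 0.68, 0.65, 0.65, 0.65, 0.65, 0.65, 0.65, 0.65, 0.65, 0.65]
```

```bash
cat >> h.py <<'E'
def plan(x,y,z,yaw,obs=None):
    """rotation (rz units) then shifts in tool axes AFTER that rotation, mm target, deg yaw"""
    from station import ctrl
    o=ctrl.get_obs();p=np.array(o['ee_pos'])*1000;y0=np.degrees(o['eef_rot'][2])
    t=np.radians(yaw);d=np.array([x,y,z])-p
    dy=(yaw-y0+180)%360-180
    print('t',round(o['time_s'],2),'pos',p.round(1),'rpy',np.degrees(o['eef_rot']).round(1),'w',round(o['grip_width']*1000,1),'F',np.round(o['force'],1))
    print(' rz',round(-dy/10,2),'sh',np.round([(d[0]*np.cos(t)+d[1]*np.sin(t))/30,(d[0]*np.sin(t)-d[1]*np.cos(t))/30,-d[2]/30],2))
E
python3 - <<'E'
from h import *
a=dict(np.load('pics/top0.npz'));b=dict(np.load('pics/scene0.npz'))
g=a['img'].max(2).astype(np.float32)
bg=cv2.medianBlur(a['img'].max(2),21).astype(np.float32)
m=(bg-g>35);m[:140]=0;m[212:]=0;m[:,:160]=0;m[:,310:]=0
W=world(a);m&=np.abs(W[...,2])<.012
n,l,s,c=cv2.connectedComponentsWithStats(m.astype(np.uint8),connectivity=8)
for i in range(1,n):
    if 8<s[i,4]<120:
        vv,uu=np.where(l==i);Q=np.array([ray(a,u,v,0)[:2] for u,v in zip(uu,vv)])*1000
        print('mark',s[i].tolist(),'lo',Q.min(0).round(1),'hi',Q.max(0).round(1),cv2.minAreaRect(Q.astype(np.float32)))
E
python3 -m inch '-1 0 0 0 0 0 0.38;-1 1 -.6 0 0 0 0;-1 1 -.6 0 0 0 0;-1 1 -.6 0 0 0 0;-1 1 -.6 0 0 0 0;-1 1 -.6 0 0 0 0;-1 1 -.6 0 0 0 0;-1 1 -.6 0 0 0 0;-1 1 -.6 0 0 0 0;-1 1 -.6 0 0 0 0'
python3 -m inch '-1 .7 -.6 0 0 0 0;-1 0 -.6 0 0 0 0;-1 0 0 1 0 0 0;-1 0 0 1 0 0 0;-1 0 0 .9 0 0 0;-1 0 0 0 0 0 0'
python3 -c "
from h import *;plan(434,-244.3,38,15.2)"
```

```text
mark [178, 144, 14, 13, 44] lo [701.8  52.4] hi [745.3  98.1] ((731.2198486328125, 81.81245422363281), (42.05717468261719, 41.933109283447266), 36.7859001159668)
mark [211, 144, 6, 6, 25] lo [726.5 -33.9] hi [744.7 -16.4] ((735.5386352539062, -25.132064819335938), (18.2756290435791, 17.295238494873047), 1.3601114749908447)
mark [243, 151, 11, 9, 38] lo [ 690. -162.] hi [ 718.8 -127.5] ((708.8447875976562, -139.1488037109375), (21.827255249023438, 40.432186126708984), 34.76191711425781)
mark [228, 152, 10, 30, 81] lo [ 612.1 -107. ] hi [715.4 -75.7] ((665.3455810546875, -96.68910217285156), (103.59648895263672, 30.827844619750977), 6.7191290855407715)
mark [290, 157, 10, 11, 45] lo [ 660.4 -320.5] hi [ 696.3 -289.5] ((683.465087890625, -311.7088623046875), (42.84823989868164, 24.978641510009766), 36.06618118286133)
mark [160, 179, 6, 8, 36] lo [595.8 136.5] hi [620.4 154.3] ((608.3480834960938, 145.25502014160156), (24.915813446044922, 16.950746536254883), 2.7780838012695312)
mark [175, 184, 10, 10, 44] lo [571.1  70.9] hi [602.6 101.7] ((586.8255004882812, 86.23023986816406), (30.897
[... 412 characters left out ...]
574.3  23.7] hi [577.8  40.6] ((576.0739135742188, 32.09800338745117), (16.90873908996582, 3.4720444679260254), 89.69598388671875)
mark [284, 194, 12, 10, 45] lo [ 534.6 -304.5] hi [ 565.6 -267. ] ((543.7906494140625, -290.22607421875), (23.152198791503906, 44.44375991821289), 35.11610794067383)
time_s: 1.35
ee_pos: [0.3975, -0.2922, 0.2053]
eef_rot: [-3.141, 0.0, 0.264]
force: [-0.9, -0.9, -0.3]
grip_width: 0.0006
grip_force: 0.0
time_s: 2.1
ee_pos: [0.4063, -0.2525, 0.1172]
eef_rot: [-3.139, 0.002, 0.264]
force: [-0.5, -0.0, -0.1]
grip_width: 0.0
grip_force: 0.0
t 2.1 pos [ 406.3 -252.5  117.2] rpy [-1.798e+02  1.000e-01  1.510e+01] w 0.0 F [-0.5 -0.  -0.1]
 rz -0.01 sh [ 0.96 -0.02  2.64]
```

```bash
python3 -m inch '-1 .96 0 0 0 0 0;-1 0 0 .9 0 0 0;-1 0 0 .9 0 0 0;-1 0 0 .85 0 0 0;-1 0 .3 0 0 0 0;-1 0 .2 0 0 0 0;-1 0 .2 0 0 0 0;-1 0 .2 0 0 0 0;-1 0 .2 0 0 0 0;-1 0 .2 0 0 0 0'
python3 -c "
from h import *;plan(434,-244.3,38,15.2)
from station import camera
c=camera('top');np.savez('pics/t1.npz',**c)
w=world(c)[200:250,265:320].reshape(-1,3);w=w[(w[:,2]>.008)&(w[:,2]<.065)]
for z in(.01,.02,.03,.04,.05): 
  q=w[(w[:,2]>z)&(w[:,2]<z+.01)];print(z,len(q),q[:,:2].mean(0).round(3) if len(q) else '')
"
```

```text
time_s: 3.35
ee_pos: [0.4459, -0.2835, 0.039]
eef_rot: [3.142, 0.0, 0.265]
force: [0.5, -0.6, 0.8]
grip_width: 0.0007
grip_force: 0.0
t 3.35 pos [ 445.9 -283.5   39. ] rpy [180.    0.   15.2] w 0.7 F [ 0.5 -0.6  0.8]
 rz -0.0 sh [-0.04 -1.36  0.03]
0.01 2 [ 0.46  -0.377]
0.02 0 
0.03 0 
0.04 0 
0.05 0
```

```bash
python3 -m inch '-1 0 .25 0 0 0 0;-1 0 .25 0 0 0 0;-1 0 0 0 0 0 0;-1 0 -.5 -.5 0 0 0;1 0 -.5 -1 0 0 0;1 0 0 -1 0 0 0;1 0 1 -1 0 0 0;1 0 1 -.5 0 0 0;1 0 0 0 0 0 0'
python3 -c "
from h import *;plan(434,-244.3,38,15.2)
from station import camera
c=camera('wrist');np.savez('pics/w1.npz',**c);cv2.imwrite('pics/w1.png',c['img'])
w=world(c);ok=(c['range_z']>0)&(w[...,2]>.02)&(w[...,2]<.033)
n,l,s,_=cv2.connectedComponentsWithStats(ok.astype(np.uint8))
for i in range(1,n):
  if s[i,4]>800:
    q=w[l==i];print(s[i].tolist(),cv2.minAreaRect((q[:,:2]*1000).astype(np.float32)),np.median(q[:,2]))
"
```

```text
time_s: 4.53
ee_pos: [0.4578, -0.3278, 0.1597]
eef_rot: [3.14, -0.001, 0.263]
force: [0.1, 0.5, -0.8]
grip_width: 0.047
grip_force: 0.0
t 4.53 pos [ 457.8 -327.8  159.7] rpy [ 1.799e+02 -1.000e-01  1.510e+01] w 47.0 F [ 0.1  0.5 -0.8]
 rz -0.01 sh [-0.04 -2.89  4.06]
[246, 135, 50, 105, 4159] ((465.4156799316406, -314.526611328125), (107.21334838867188, 49.96410369873047), 14.812956809997559) 0.025949850275892763
```

View pics/w1.png

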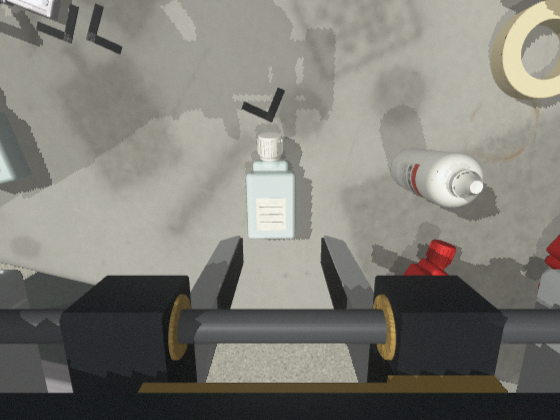

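The wrist view shows flask_edge now flat with its panel up at (270,190) and its cap at (270,145). It measures 107 x 50 mm with the top at 26 mm. I'll grasp it across the width.

```bash
python3 -m inch '1 -.1 -.36 0 0 0 0;1 0 0 1 0 0 0;1 0 0 1 0 0 0;1 0 0 1 0 0 0;1 0 0 1 0 0 0;1 0 0 1 0 0 0;1 0 0 0 0 0 0' 30
python3 -c "
from h import *;plan(451.9,-318.1,9,14.8)"
python3 -m inch '-1 0 0 0 0 0 0;-1 0 0 0 0 0 0;-1 0 0 0 0 0 0;-1 0 0 0 0 0 0;-1 0 0 0 0 0 0'
python3 -c "
from h import *;plan(451.9,-318.1,9,14.8)"
```

```text
time_s: 5.45
ee_pos: [0.4504, -0.3149, 0.0071]
eef_rot: [-3.138, 0.003, 0.265]
force: [0.6, 0.2, -0.0]
grip_width: 0.0937
grip_force: 0.0
t 5.45 pos [ 450.4 -314.9    7.1] rpy [-179.8    0.2   15.2] w 93.7 F [ 0.6  0.2 -0. ]
 rz 0.04 sh [ 0.02  0.12 -0.06]
time_s: 6.08
ee_pos: [0.4519, -0.317, 0.0091]
eef_rot: [3.141, -0.0, 0.264]
force: [-1.0, 0.7, 1.8]
grip_width: 0.0497
grip_force: 30.0
t 6.08 pos [ 451.9 -317.     9.1] rpy [180.   -0.   15.2] w 49.7 F [-1.   0.7  1.8]
 rz 0.04 sh [-0.01  0.04  0.  ]
```

```bash
python3 -m inch '-1 0 0 -.5 0 0 0;-1 0 0 -1 0 0 0;-1 0 -.7 -1 0 0 0;-1 0 -1 -.5 0 0 -.5;-1 0 0 0 0 0 -1;-1 0 0 0 0 0 -1;-1 0 0 0 0 0 -1;-1 0 0 0 0 0 -1;-1 0 0 0 0 0 -1;-1 0 0 0 0 0 -1'
python3 -m inch '-1 0 0 0 0 0 -1;-1 0 0 0 0 0 -1;-1 0 0 0 0 0 -1;-1 0 0 0 0 0 -1;-1 0 0 0 0 0 -1;-1 0 0 0 0 0 -1;-1 0 0 0 0 0 -1;-1 0 0 0 0 0 -1;-1 0 0 0 0 0 -1;-1 0 0 0 0 0 -.4'
python3 -c "
from h import *;plan(653.5,-44,50,174)"
```

```text
time_s: 7.32
ee_pos: [0.4386, -0.2677, 0.0999]
eef_rot: [3.141, 0.0, 1.405]
force: [-0.7, 0.0, 0.4]
grip_width: 0.0496
grip_force: 30.0
time_s: 8.57
ee_pos: [0.4386, -0.2677, 0.0999]
eef_rot: [-3.141, 0.001, 3.043]
force: [-0.2, -0.3, -0.3]
grip_width: 0.0498
grip_force: 30.0
t 8.57 pos [ 438.6 -267.7   99.9] rpy [-180.     0.   174.4] w 49.8 F [-0.2 -0.3 -0.3]
 rz 0.04 sh [-6.35  8.17  1.66]
```

```bash
python3 -m inch '-1 -.7 .9 0 0 0 0;-1 -.7 .9 0 0 0 0;-1 -.7 .9 0 0 0 0;-1 -.7 .9 0 0 0 0;-1 -.7 .9 0 0 0 0;-1 -.7 .9 0 0 0 0;-1 -.7 .9 0 0 0 0;-1 -.7 .9 0 0 0 0;-1 -.75 .97 .6 0 0 0.04;-1 0 0 .8 0 0 0'
python3 -c "
from h import *;plan(653.5,-44,13,174)
from station import camera
c=camera('wrist');np.savez('pics/w2.npz',**c);cv2.imwrite('pics/w2.png',c['img'])"
```

```text
time_s: 9.82
ee_pos: [0.6544, -0.0413, 0.0577]
eef_rot: [3.141, 0.002, 3.035]
force: [0.2, -0.2, -0.7]
grip_width: 0.0497
grip_force: 30.0
t 9.82 pos [654.4 -41.3  57.7] rpy [1.800e+02 1.000e-01 1.739e+02] w 49.7 F [ 0.2 -0.2 -0.7]
 rz -0.01 sh [ 0.02 -0.09  1.49]
```

View pics/w2.png

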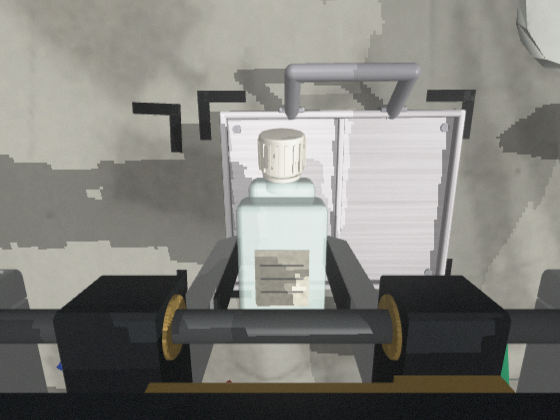

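The wrist view shows flask_edge over its lane with the cap at (283,155), towards the handle bar from (290,72) to (415,70). The tray wall corners are at (222,114) and (463,111), and the rib is at (340,180). I'll measure the tray pose from this view.

Run:
```python
from h import *
c=dict(np.load('pics/w2.npz'));W=world(c)
a=ray(c,222,113,.010);b=ray(c,463,110,.010);print('corners',a.round(4),b.round(4),np.linalg.norm((a-b)[:2]))
d=a-b; yaw=np.degrees(np.arctan2(d[0],-d[1]));print('yaw',yaw)   # y axis dir = b-a
Z=W[...,2];m=(Z>.028)&(Z<.045);m[:55]=0;m[90:]=0;m[:,:285]=0;m[:,425:]=0
q=W[m];print('bar',len(q),q.mean(0).round(4),np.percentile(q[:,2],95),cv2.minAreaRect((q[:,:2]*1000).astype(np.float32)))
for u,v in((340,130),(340,200)):print('rib',ray(c,u,v,.008).round(4))
print('z floor',np.median(Z[140:240,370:420]).round(4))
```

```text
corners [ 0.5681 -0.0739  0.01  ] [0.5838 0.0903 0.01  ] 0.1649785106634306
yaw -5.464499647218564
bar 2718 [0.5565 0.01   0.0391] 0.04149445079595357 ((557.1698608398438, 9.902524948120117), (78.57088470458984, 14.037994384765625), 83.90593719482422)
rib [0.5881 0.0062 0.008 ]
rib [0.6383 0.0031 0.008 ]
z floor 0.0039
```

```bash
python3 -m inch '-1 0 0 .5 0 0 0;-1 0 0 .5 0 0 0;-1 0 0 .1 0 0 0;-1 0 0 0 0 0 0'
python3 -c "
from h import *;plan(653.5,-42,13,174)"
```

```text
time_s: 10.38
ee_pos: [0.653, -0.0435, 0.0242]
eef_rot: [3.142, 0.0, 3.032]
force: [1.3, -0.6, -0.5]
grip_width: 0.05
grip_force: 30.0
t 10.38 pos [653.  -43.5  24.2] rpy [180.    0.  173.7] w 50.0 F [ 1.3 -0.6 -0.5]
 rz -0.03 sh [-0.01  0.05  0.37]
```

```bash
python3 -m inch '-1 0 0 .2 0 0 0;-1 0 0 .15 0 0 0;-1 0 0 0 0 0 0;.4 0 0 0 0 0 0;.4 0 0 0 0 0 0;.4 0 0 -.5 0 0 0;.4 0 0 -1 0 0 0;.4 0 0 -1 0 0 0;.4 0 0 -1 0 0 0;.4 0 0 0 0 0 0'
python3 -c "
from h import *;plan(653.5,-42,13,174)
from station import camera
c=camera('wrist');np.savez('pics/w3.npz',**c);cv2.imwrite('pics/w3.png',c['img'])
W=world(c);Z=W[...,2];m=((Z>.024)&(Z<.05)).astype(np.uint8);n,l,s,_=cv2.connectedComponentsWithStats(m)
for i in range(1,n):
  if s[i,4]>600:
    q=W[l==i];print(s[i].tolist(),cv2.minAreaRect((q[:,:2]*1000).astype(np.float32)),np.median(q[:,2]))
"
```

```text
time_s: 11.62
ee_pos: [0.6541, -0.0434, 0.122]
eef_rot: [-3.142, 0.005, 3.033]
force: [-0.4, 0.3, 0.0]
grip_width: 0.066
grip_force: 0.0
t 11.62 pos [654.1 -43.4 122. ] rpy [-180.     0.3  173.8] w 66.0 F [-0.4  0.3  0. ]
 rz -0.02 sh [0.03 0.04 3.63]
[286, 79, 103, 30, 1669] ((560.4623413085938, 9.554058074951172), (79.31085205078125, 20.024314880371094), 84.82847595214844) 0.03965510937275365
[517, 110, 43, 44, 1530] ((609.0001220703125, 178.47250366210938), (29.931907653808594, 33.513851165771484), 7.671638488769531) 0.03757429471441084
[253, 129, 58, 120, 5503] ((635.912353515625, -42.2613525390625), (50.043067932128906, 106.01835632324219), 83.71926879882812) 0.029875389585642953
[175, 354, 42, 39, 644] ((807.3433837890625, -145.44638061523438), (30.07814598083496, 45.44490432739258), 60.49473190307617) 0.044083821677403046
```

flask_edge is in the right lane: its top is at 30 mm, its centre at (636,-42) and its yaw about −6°, with the cap towards the handle. Next is flask_flat.

```bash
python3 -m inch '1 .9 -.04 0 0 0 1;1 1 0 0 0 0 0;1 1 0 0 0 0 0;1 1 0 0 0 0 0;1 1 0 0 0 0 0;1 1 0 0 0 0 0;1 1 0 0 0 0 0;1 .4 0 0 0 0 1;1 0 0 0 0 0 1;1 0 0 0 0 0 1'
python3 -m inch '1 0 0 0 0 0 1;1 0 0 0 0 0 1;1 0 0 0 0 0 1;1 0 0 0 0 0 1;1 0 0 0 0 0 1;1 0 0 0 0 0 1;1 0 0 0 0 0 1;1 0 0 0 0 0 1;1 0 0 0 0 0 1;1 0 0 0 0 0 1'
python3 -c "
from h import *;plan(433.6,-28.7,9,29.5)
from station import camera
c=camera('wrist');np.savez('pics/w4.npz',**c)
W=world(c);Z=W[...,2];m=((Z>.02)&(Z<.036)).astype(np.uint8);n,l,s,_=cv2.connectedComponentsWithStats(m)
for i in range(1,n):
  if s[i,4]>600:
    q=W[l==i];print(s[i].tolist(),cv2.minAreaRect((q[:,:2]*1000).astype(np.float32)),np.median(q[:,2]))
"
```

```text
time_s: 12.92
ee_pos: [0.441, 0.0123, 0.1177]
eef_rot: [-3.141, -0.001, 2.329]
force: [-0.1, -0.5, 0.4]
grip_width: 0.0943
grip_force: 0.0
time_s: 14.18
ee_pos: [0.4411, 0.0123, 0.1176]
eef_rot: [-3.141, 0.001, 0.583]
force: [-0.2, 1.0, 0.8]
grip_width: 0.0938
grip_force: 0.0
t 14.18 pos [441.1  12.3 117.6] rpy [-1.799e+02  1.000e-01  3.340e+01] w 93.8 F [-0.2  1.   0.8]
 rz 0.39 sh [-0.89  1.07  3.62]
[416, 0, 137, 111, 7172] ((634.6863403320312, -42.23942565917969), (50.55399703979492, 107.26317596435547), 84.20670318603516) 0.029763841196569968
[0, 113, 102, 109, 9060] ((362.16778564453125, 196.77841186523438), (91.02123260498047, 80.95783996582031), 21.902902603149414) 0.029921885498625886
[281, 165, 61, 116, 5156] ((444.64306640625, -18.862525939941406), (106.79466247558594, 50.13124465942383), 28.517454147338867) 0.025941995846158
```

```bash
python3 -m inch '1 0 0 0 0 0 .49;1 -.86 .97 0 0 0 0;1 0 0 1 0 0 0;1 0 0 1 0 0 0;1 0 0 1 0 0 0;1 0 0 .4 0 0 0;1 0 0 0.2 0 0 0;1 0 0 0 0 0 0' 30
python3 -c "
from h import *;plan(432.3,-25.6,9,28.5)"
```

```text
time_s: 15.22
ee_pos: [0.4333, -0.0257, 0.0108]
eef_rot: [3.141, -0.0, 0.504]
force: [0.5, 1.0, -0.3]
grip_width: 0.0938
grip_force: 0.0
t 15.22 pos [433.3 -25.7  10.8] rpy [180.   -0.   28.9] w 93.8 F [ 0.5  1.  -0.3]
 rz 0.04 sh [-0.03 -0.02  0.06]
```

```bash
python3 -m inch '-1 0 0 .06 0 0 0;-1 0 0 0 0 0 0;-1 0 0 0 0 0 0;-1 0 0 0 0 0 0;-1 0 0 -.5 0 0 0;-1 0 0 -1 0 0 0;-1 0 0 -1 0 0 0;-1 0 0 -.5 0 0 -1;-1 0 0 0 0 0 -1;-1 0 0 0 0 0 -1'
python3 -m inch '-1 0 0 0 0 0 -1;-1 0 0 0 0 0 -1;-1 0 0 0 0 0 -1;-1 0 0 0 0 0 -1;-1 0 0 0 0 0 -1;-1 0 0 0 0 0 -1;-1 0 0 0 0 0 -1;-1 0 0 0 0 0 -1;-1 0 0 0 0 0 -1;-1 0 0 0 0 0 -1'
python3 -m inch '-1 0 0 0 0 0 -.8;-1 0 0 0 0 0 -.75;-1 0 0 0 0 0 0'
python3 -c "
from h import *;plan(662.2,40.9,50,174)"
```

```text
time_s: 16.48
ee_pos: [0.4332, -0.0257, 0.0999]
eef_rot: [3.14, -0.0, 1.033]
force: [-0.5, -0.6, -0.5]
grip_width: 0.0495
grip_force: 30.0
time_s: 17.73
ee_pos: [0.4331, -0.0257, 0.0996]
eef_rot: [3.141, 0.001, 2.778]
force: [0.0, -0.2, -0.7]
grip_width: 0.0497
grip_force: 30.0
time_s: 18.1
ee_pos: [0.4332, -0.0257, 0.0994]
eef_rot: [-3.142, 0.001, 3.042]
force: [-0.1, 0.2, -0.3]
grip_width: 0.0497
grip_force: 30.0
t 18.1 pos [433.2 -25.7  99.4] rpy [-180.     0.   174.3] w 49.7 F [-0.1  0.2 -0.3]
 rz 0.03 sh [-7.36  3.01  1.65]
```

```bash
python3 -m inch '-1 -.92 .38 0 0 0 0.03;-1 -.92 .38 0 0 0 0;-1 -.92 .38 0 0 0 0;-1 -.92 .38 0 0 0 0;-1 -.92 .38 0 0 0 0;-1 -.92 .38 0 0 0 0;-1 -.92 .38 0 0 0 0;-1 -.92 .38 0 0 0 0;-1 0 0 .8 0 0 0;-1 0 0 .8 0 0 0'
python3 -c "
from h import *
from station import camera
c=camera('wrist');cv2.imwrite('pics/w5.png',c['img']);np.savez('pics/w5.npz',**c);plan(662.2,40.9,13,174)"
```

```text
time_s: 19.35
ee_pos: [0.6622, 0.0424, 0.0504]
eef_rot: [-3.142, 0.0, 3.034]
force: [-0.2, -0.3, -1.3]
grip_width: 0.0498
grip_force: 30.0
t 19.4 pos [660.6  42.3  46.7] rpy [-180.    -0.3  173.9] w 49.2 F [-0.3  0.3 -4.4]
 rz -0.01 sh [-0.06 -0.04  1.12]
```

View pics/w5.png

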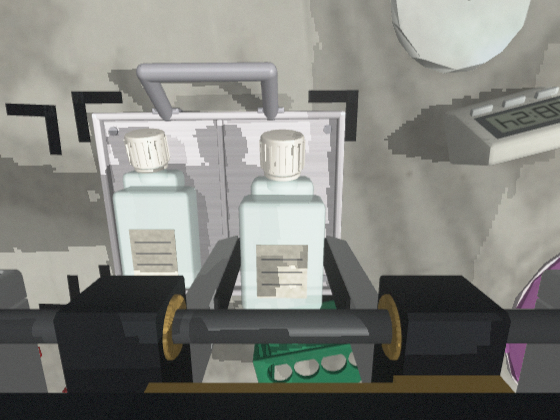

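The wrist view shows flask_flat over the left lane with its cap at (284,155), flask_edge in the right lane with its cap at (147,150), and a green rack behind the tray at (305,360). I'll check the rack clearance before lowering.

```bash
python3 -c "
from h import *
a=dict(np.load('pics/top0.npz'));W=world(a);im=a['img'].astype(int)
m=(im[...,1]-im[...,2]>25)&(im[...,1]-im[...,0]>8)
m[:115]=0;m[160:]=0;m[:,:165]=0;m[:,210:]=0
q=W[m];print(len(q),np.percentile(q,[2,50,98],axis=0).round(3));q=q[q[:,2]>.03];print(q.min(0),q.max(0))
"
python3 -m inch '-1 0.06 0 0 0 0 0;-1 0 0 0 0 0 0'
```

```text
417 [[ 0.73   0.015 -0.002]
 [ 0.752  0.059  0.049]
 [ 0.779  0.099  0.059]]
[ 0.27292753 -0.22152197  0.03845913] [0.78370975 0.10175272 1.30710405]
time_s: 19.65
ee_pos: [0.6608, 0.0425, 0.0522]
eef_rot: [3.141, 0.002, 3.037]
force: [0.1, -0.1, 0.1]
grip_width: 0.0495
grip_force: 30.0
```

```bash
python3 -m inch '-1 0 0.04 .5 0 0 0;-1 0 0 .4 0 0 0;-1 0 0 .2 0 0 0;-1 0 0 0 0 0 0;-1 0 0 .1 0 0 0;-1 0 0 0 0 0 0'
python3 -c "
from h import *;plan(661,41,13.3,174)"
```

```text
time_s: 20.4
ee_pos: [0.6621, 0.0435, 0.0181]
eef_rot: [3.141, 0.005, 3.038]
force: [-7.6, -1.3, 30.1]
grip_width: 0.0493
grip_force: 30.0
t 20.4 pos [662.1  43.5  18.1] rpy [180.    0.3 174. ] w 49.3 F [-7.6 -1.3 30.1]
 rz 0.0 sh [ 0.03 -0.09  0.16]
```

```bash
python3 -m inch '-1 0 0 -.4 0 0 0;-1 0 0 -.6 0 0 0;-1 0 0 0 0 0 0;-1 0 0 0 0 0 0'
python3 - <<'E'
from h import *
from station import camera
plan(661,41,13.3,174)
c=camera('wrist');np.savez('pics/w6.npz',**c);W=world(c)
tt=np.load('pics/w6.npz')
# flask body top face profile along column 283 and others
for u in(255,283,310):print(u,[(v,W[v,u].round(3).tolist()) for v in range(130,300,20)])
Z=W[...,2]
for lo,hi,ul,uh,n in((.024,.036,100,215,'B'),(.028,.046,130,290,'bar')):
    m=(Z>lo)&(Z<hi);m[:,:ul]=0;m[:,uh:]=0
    if n=='bar':m[100:]=0
    k,l,s,_=cv2.connectedComponentsWithStats(m.astype(np.uint8));i=1+s[1:,4].argmax();q=W[l==i]
    print(n,s[i],cv2.minAreaRect((q[:,:2]*1000).astype(np.float32)),np.median(q[:,2]))
E
python3 - <<'E'
from h import *
c=dict(np.load('pics/w5.npz'));W=world(c)
print('w5',[(v,W[v,283].round(3).tolist()) for v in range(130,300,20)])
c=dict(np.load('pics/w2.npz'));W=world(c)
print('w2',[(v,W[v,283].round(3).tolist()) for v in range(130,300,20)])
E
```

```text
time_s: 20.9
ee_pos: [0.6602, 0.0436, 0.0441]
eef_rot: [-3.142, -0.001, 3.038]
force: [0.4, -0.4, -1.0]
grip_width: 0.0499
grip_force: 30.0
t 20.9 pos [660.2  43.6  44.1] rpy [-180.    -0.   174.1] w 49.9 F [ 0.4 -0.4 -1. ]
 rz 0.01 sh [-0.04 -0.08  1.03]
255 [(130, [0.588, 0.032, 0.004]), (150, [0.601, 0.031, 0.003]), (170, [0.614, 0.029, 0.004]), (190, [0.619, 0.033, 0.055]), (210, [0.63, 0.031, 0.055]), (230, [0.641, 0.03, 0.056]), (250, [0.653, 0.029, 0.057]), (270, [0.665, 0.027, 0.056]), (290, [0.678, 0.025, 0.055])]
283 [(130, [0.589, 0.051, 0.05]), (150, [0.599, 0.05, 0.062]), (170, [0.609, 0.049, 0.06]), (190, [0.621, 0.048, 0.055]), (210, [0.632, 0.047, 0.056]), (230, [0.643, 0.046, 0.057]), (250, [0.655, 0.044, 0.056]), (270, [0.667, 0.043, 0.056]), (290, [0.679, 0.042, 0.057])]
310 [(130, [0.591, 0.069, 0.003]), (150, [0.605, 0.068, 0.004]), (170, [0.618, 0.067, 0.003]), (190, [0.623, 0.062, 0.053]), (210, [0.633, 0.061, 0.056]), (230, [0.644, 0.06, 0.056]), (250, [0.656, 0.059, 0.057]), (270, [0.668, 0.058, 0.056]), (290, [0.68, 0.057, 0.058])]
B [ 106  135   86  160 8777] ((635.5505981445312, -41.49123764038086), (49.722110748291016, 105.1053695678711), 83.66439819335938) 0.029849404203275823
bar [ 130   65  146   35 3212] ((559.093994140625, 10.175439834594727), (78.99861145019531, 16.829830169677734), 84.10696411132812) 0.03977839417453851
w5 [(130, [0.592, 0.05, 0.044]), (150, [0.601, 0.049, 0.063]), (170, [0.612, 0.048, 0.061]), (190, [0.624, 0.047, 0.054]), (210, [0.635, 0.045, 0.057]), (230, [0.647, 0.044, 0.056]), (250, [0.658, 0.043, 0.058]), (270, [0.671, 0.042, 0.058]), (290, [0.684, 0.04, 0.057])]
w2 [(130, [0.584, -0.034, 0.064]), (150, [0.593, -0.035, 0.08]), (170, [0.603, -0.036, 0.078]), (190, [0.614, -0.037, 0.072]), (210, [0.624, -0.038, 0.075]), (230, [0.635, -0.039, 0.075]), (250, [0.647, -0.04, 0.074]), (270, [0.659, -0.042, 0.074]), (290, [0.671, -0.043, 0.075])]
```

The flask top now sits 12 mm above the fingertips, so it slid down about 5 mm in the grip and simply reached the floor early. It is level and the tray hasn't moved, so I'll set it down with the tip at about 18 mm.

```bash
python3 -m inch '-1 0 -.07 .4 0 0 0;-1 0 0 .4 0 0 0;-1 0 0 .05 0 0 0;-1 0 0 0 0 0 0;.4 0 0 0 0 0 0;.4 0 0 0 0 0 0;.4 0 0 -.5 0 0 0;.4 0 0 -1 0 0 0;.4 0 0 -1 0 0 0;.4 0 0 0 0 0 0'
python3 - <<'E'
from h import *
from station import camera
plan(661,41,13.3,174)
c=camera('wrist');np.savez('pics/w7.npz',**c);W=world(c);Z=W[...,2]
k,l,s,_=cv2.connectedComponentsWithStats(((Z>.024)&(Z<.047)).astype(np.uint8))
for i in range(1,k):
    if s[i,4]>800:
        q=W[l==i];print(s[i].tolist(),cv2.minAreaRect((q[:,:2]*1000).astype(np.float32)),np.median(q[:,2]).round(4))
E
```

```text
time_s: 22.2
ee_pos: [0.6615, 0.0416, 0.0977]
eef_rot: [3.141, 0.005, 3.038]
force: [-0.0, 0.2, -0.6]
grip_width: 0.0661
grip_force: 0.0
t 22.2 pos [661.5  41.6  97.7] rpy [180.    0.3 174.1] w 66.1 F [-0.   0.2 -0.6]
 rz 0.01 sh [ 0.02 -0.02  2.81]
[167, 77, 113, 32, 2025] ((560.51171875, 9.57967758178711), (79.4945297241211, 20.02891731262207), 83.52579498291016) 0.0397
[429, 100, 114, 60, 2867] ((606.335693359375, 196.5512237548828), (28.90364646911621, 69.44193267822266), 9.523866653442383) 0.0393
[251, 127, 62, 131, 6566] ((641.8777465820312, 42.722991943359375), (50.06787872314453, 106.32704162597656), 83.79779815673828) 0.0299
[144, 131, 66, 131, 6304] ((636.4114990234375, -41.65029525756836), (49.454132080078125, 107.12841033935547), 83.65214538574219) 0.0299
[480, 216, 80, 67, 2038] ((702.746826171875, 234.2967987060547), (13.262707710266113, 77.56441497802734), 37.5705451965332) 0.034
```

Both flasks lie flat with tops at 29.9 mm, one in each lane. Before sliding, I'll look at the empty marks with the wrist camera.

```bash
python3 -m inch '.4 -.1 -1 -.5 0 0 0;.4 -.1 -1 -.5 0 0 0;.4 -.1 -1 -.5 0 0 0;.4 -.1 -1 -.5 0 0 0;.4 -.1 -1 -.5 0 0 0;.4 -.1 -1 -.5 0 0 0;.4 -.1 -1 -.5 0 0 0;.4 -.1 -1 -.5 0 0 0;.4 0 0 0 0 0 0;.4 0 0 0 0 0 0'
python3 - <<'E'
from h import *
from station import camera
plan(557,10,60,84)
c=camera('wrist');np.savez('pics/w8.npz',**c);cv2.imwrite('pics/w8.png',c['img'])
E
```

```text
time_s: 23.5
ee_pos: [0.659, -0.1989, 0.2128]
eef_rot: [3.141, -0.002, 3.038]
force: [-0.2, -0.3, -0.3]
grip_width: 0.0656
grip_force: 0.0
t 23.5 pos [ 659.  -198.9  212.8] rpy [ 1.800e+02 -1.000e-01  1.741e+02] w 65.6 F [-0.2 -0.3 -0.3]
 rz 9.01 sh [ 6.57 -4.11  5.09]
```

View pics/w8.png

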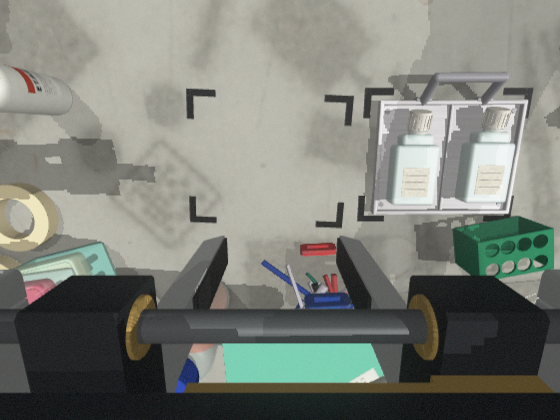

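The wrist view shows the four ready marks at (200,103), (340,109), (203,210) and (330,215), clear of objects. The loaded tray is at (450,155) with both caps towards the handle at (470,78). Next I measure the marks and the tray in this same view.

```bash
cat > marks.py <<'E'
from h import *
def tray(c,ul,uh,vl,vh):
    W=world(c);Z=W[...,2];m=(Z>.028)&(Z<.047);m[:vl]=0;m[vh:]=0;m[:,:ul]=0;m[:,uh:]=0
if __name__=='__main__':
    c=dict(np.load('pics/w8.npz'));g=c['img'].max(2)
    m=(g<75);m[:80]=0;m[232:]=0;m[:,:180]=0;m[:,358:]=0
    k,l,s,_=cv2.connectedComponentsWithStats(m.astype(np.uint8),connectivity=8)
    L=[]
    for i in range(1,k):
        if s[i,4]>60:
            vv,uu=np.where(l==i);L.append(np.array([ray(c,u,v,0)[:2] for u,v in zip(uu,vv)])*1000);print(s[i].tolist(),L[-1].mean(0).round(1))
    for yaw in(-5,-6,-7,-8,-9,-10):
        t=np.radians(yaw);R=np.array([[np.cos(t),np.sin(t)],[-np.sin(t),np.cos(t)]])
        E=[(lambda q:np.r_[np.percentile(q,1,axis=0),np.percentile(q,99,axis=0)])(p@R.T) for p in L]
        # area of bounding boxes minimal when aligned
        E=np.array(E);print(yaw,'box',((E[:,2]-E[:,0])*(E[:,3]-E[:,1])).sum().round(0),'lo',E[:,:2].min(0).round(1),'hi',E[:,2:].max(0).round(1),'size',(E[:,2:].max(0)-E[:,:2].min(0)).round(1),'ctr',(R.T@((E[:,2:].max(0)+E[:,:2].min(0))/2)).round(1))
        if yaw in(-7,-8):print(E.round(1).tolist())
    # tray outline: near/far wall corners at z .010
    im=c['img'].astype(int);W=world(c);Z=W[...,2]
    m=((im[...,0]+im[...,2])//2-im[...,1]>4)&(im.min(2)>110)|((Z>.006)&(Z<.05));m[:92]=0;m[222:]=0;m[:,:362]=0;m[:,536:]=0
    k,l,s,_=cv2.connectedComponentsWithStats(cv2.morphologyEx(m.astype(np.uint8),cv2.MORPH_OPEN,np.ones((3,3))));i=1+s[1:,4].argmax()
    vv,uu=np.where(l==i);P=np.array([ray(c,u,v,.01)[:2] for u,v in zip(uu,vv)],np.float32)*1000
    print('tray',s[i].tolist(),cv2.minAreaRect(P))
    m=(Z>.028)&(Z<.047);m[96:]=0;m[:,:415]=0;m[:,515:]=0;q=W[m];print('bar',len(q),cv2.minAreaRect((q[:,:2]*1000).astype(np.float32)))
E
python3 marks.py
```

```text
[187, 89, 28, 29, 310] [ 542.1 -289.1]
[325, 95, 28, 30, 303] [ 567.3 -117.2]
[190, 197, 26, 25, 245] [ 679.5 -309.7]
[316, 203, 28, 24, 231] [ 705.3 -137.4]
-5 box 4140.0 lo [ 554.6 -259.7] hi [724.5 -56.8] size [169.9 202.9] ctr [ 623.3 -213.4]
-6 box 4105.0 lo [ 558.8 -247.3] hi [725.6 -46.8] size [166.8 200.5] ctr [ 623.3 -213.3]
-7 box 4092.0 lo [ 562.7 -234.8] hi [726.9 -36.7] size [164.1 198.1] ctr [ 623.5 -213.3]
[[562.7, -231.8, 594.2, -198.9], [566.5, -68.7, 598.8, -36.7], [691.5, -234.8, 723.0, -202.9], [695.9, -72.5, 726.9, -39.8]]
-8 box 4080.0 lo [ 566.5 -222.2] hi [727.9 -26.6] size [161.4 195.7] ctr [ 623.6 -213.3]
[[566.5, -221.4, 598.1, -189.0], [567.6, -58.7, 599.5, -26.6], [695.4, -222.2, 726.9, -190.2], [696.5, -59.9, 727.9, -27.4]]
-9 box 4078.0 lo [ 568.3 -211. ] hi [730.6 -14.9] size [162.3 196.1] ctr [ 623.7 -213.2]
-10 box 4084.0 lo [ 568.6 -200.5] hi [734.   -2.4] size [165.4 198.2] ctr [ 623.8 -213. ]
tray [455, 92, 73, 114, 5165] ((637.360107421875, 45.656375885009766), (81.16976165771484, 132.43309020996094), 84.29582977294922)
bar 889 ((559.2296752929688, 9.011022567749023), (79.40098571777344, 15.961691856384277), 83.97069549560547)
```

```bash
python3 -m inch '-.15 0 0 0 0 0 1;-.15 0 0 0 0 0 1;-.15 0 0 0 0 0 1;-.15 0 0 0 0 0 1;-.15 0 0 0 0 0 1;-.15 0 0 0 0 0 1;-.15 0 0 0 0 0 1;-.15 0 0 0 0 0 1;-.15 0 0 0 0 0 1'
python3 -m inch '-.15 .94 -.59 .4 0 0 0;-.15 .94 -.59 .4 0 0 0;-.15 .94 -.59 .4 0 0 0;-.15 .94 -.59 .4 0 0 0;-.15 .94 -.59 .4 0 0 0;-.15 .94 -.59 .4 0 0 0;-.15 .94 -.59 .4 0 0 0;-.15 0 0 .4 0 0 0;-.15 0 0 .6 0 0 0;-.15 0 0 0 0 0 0'
python3 - <<'E'
from h import *
plan(557,9.9,17,84)
c=dict(np.load('pics/w8.npz'))
# tray edges: subpixel by hand from gradient near left/right/far walls at several rows
g=cv2.cvtColor(c['img'],cv2.COLOR_BGR2GRAY).astype(int)
for v in(130,165,195):print(v,g[v,368:388].tolist())
E
```

```text
time_s: 24.68
ee_pos: [0.6592, -0.1984, 0.2133]
eef_rot: [-3.14, -0.0, 1.463]
force: [0.4, 0.5, -0.6]
grip_width: 0.0397
grip_force: 0.0
time_s: 25.92
ee_pos: [0.5559, 0.009, 0.0983]
eef_rot: [-3.139, 0.0, 1.466]
force: [0.1, 1.2, 0.8]
grip_width: 0.0402
grip_force: 0.0
t 25.93 pos [555.9   9.   98.3] rpy [-179.8    0.    84. ] w 40.2 F [0.1 1.2 0.8]
 rz 0.0 sh [0.03 0.03 2.71]
130 [150, 153, 115, 108, 109, 111, 108, 110, 105, 100, 118, 199, 229, 239, 229, 230, 230, 229, 229, 171]
165 [112, 113, 112, 112, 111, 111, 105, 102, 145, 164, 160, 151, 153, 138, 138, 137, 138, 134, 138, 138]
195 [126, 128, 130, 129, 99, 98, 125, 137, 134, 132, 137, 135, 137, 138, 136, 137, 137, 135, 118, 113]
```

```bash
python3 -m inch '-.15 .03 .03 .9 0 0 0;-.15 0 0 .9 0 0 0;-.15 0 0 .6 0 0 0;-.15 0 0 .28 0 0 0;-.15 0 0 0 0 0 0;-1 0 0 0 0 0 0;-1 0 0 0 0 0 0;-1 0 0 0 0 0 0;-1 0 0 0 0 0 0' 50
python3 - <<'E'
from h import *
plan(536.5,-200.4,17,81.6)
E
```

```text
time_s: 27.05
ee_pos: [0.5573, 0.0104, 0.02]
eef_rot: [-3.141, -0.0, 1.467]
force: [-4.6, 0.6, 5.1]
grip_width: 0.0082
grip_force: 50.0
t 27.05 pos [557.3  10.4  20. ] rpy [-180.    -0.    84.1] w 8.2 F [-4.6  0.6  5.1]
 rz 0.25 sh [-7.05  0.34  0.1 ]
```

Run:
```python
from h import *
from station import camera
c=camera('scene');cv2.imwrite('pics/s2.png',cv2.resize(c['img'][190:330,100:300],None,fx=4,fy=4,interpolation=cv2.INTER_CUBIC))
plan(536.5,-200.4,17,81.6)
```

```text
t 27.1 pos [557.3  10.4  20. ] rpy [-180.     0.    84.1] w 8.5 F [-4.4  0.4  6.5]
 rz 0.25 sh [-7.05  0.34  0.1 ]
```

View pics/s2.png

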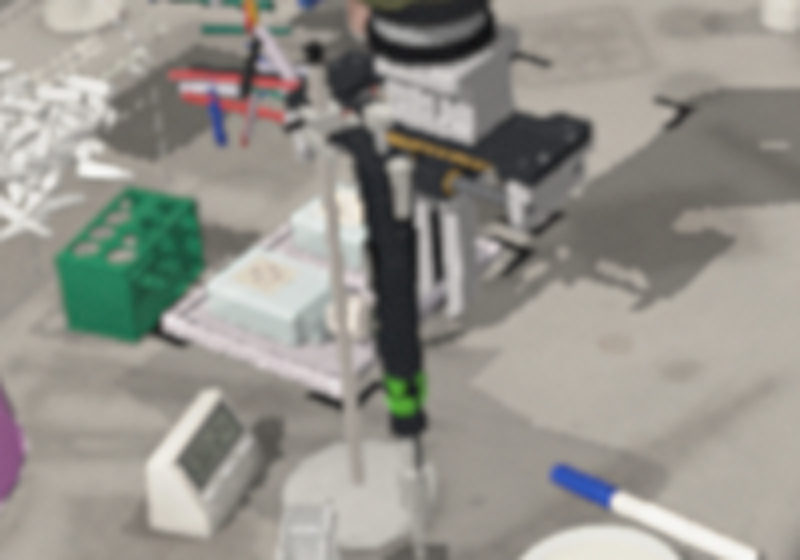

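The view shows the fingers gripping the handle bar between the caps, with the tray flat and the flasks seated. Starting the slide gently.

```bash
python3 -m inch '-1 -.1 0 -.06 0 0 0;-1 -.2 0 0 0 0 0;-1 -.3 0 0 0 0 0;-1 -.3 0 0 0 0 0;-1 -.4 0 0 0 0 0;-1 -.4 0 0 0 0 0;-1 -.4 0 0 0 0 0;-1 -.3 0 0 0 0 0;-1 -.2 0 0 0 0 0;-1 0 0 0 0 0 0' 50
python3 - <<'E'
from h import *
from station import camera
plan(536.5,-200.4,17,81.6)
c=camera('wrist');np.savez('pics/w9.npz',**c);cv2.imwrite('pics/w9.png',c['img'])
t=camera('top');np.savez('pics/t9.npz',**t)
W=world(t);Z=W[...,2]
m=((Z>.022)&(Z<.036));m[:140]=0;m[200:]=0;m[:,:180]=0;m[:,300:]=0
k,l,s,_=cv2.connectedComponentsWithStats(m.astype(np.uint8))
for i in range(1,k):
    if s[i,4]>60:
        q=W[l==i];print(s[i].tolist(),cv2.minAreaRect((q[:,:2]*1000).astype(np.float32)),np.median(q[:,2]).round(4))
E
```

```text
time_s: 28.35
ee_pos: [0.5493, -0.0676, 0.0215]
eef_rot: [3.142, 0.0, 1.466]
force: [0.0, 0.1, -2.5]
grip_width: 0.0088
grip_force: 50.1
t 28.35 pos [549.3 -67.6  21.5] rpy [180.   0.  84.] w 8.8 F [ 0.   0.1 -2.5]
 rz 0.24 sh [-4.44  0.22  0.15]
[235, 158, 15, 32, 322] ((631.9884033203125, -127.15364074707031), (106.78309631347656, 47.438480377197266), 1.1724705696105957) 0.03
```

View pics/w9.png

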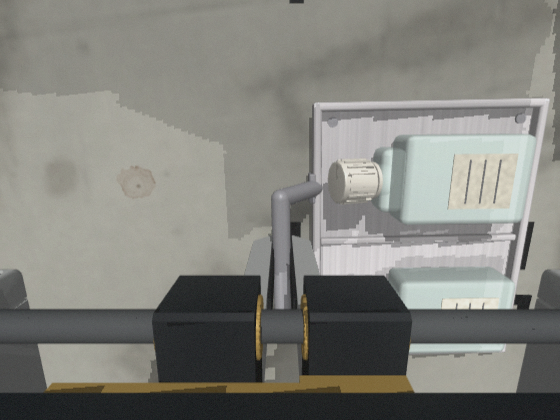

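The wrist view shows the bar pinched at (280,270), the tray wall along column 318, and the flasks still seated with the cap at (355,180). Continuing.

```bash
python3 -m inch '-1 -.15 0 0 0 0 0;-1 -.3 0 0 0 0 .05;-1 -.4 0 0 0 0 .05;-1 -.4 0 0 0 0 .05;-1 -.5 0 0 0 0 .05;-1 -.5 0 0 0 0 .05;-1 -.5 0 0 0 0 0;-1 -.4 0 0 0 0 0;-1 -.2 0 0 0 0 0;-1 0 0 0 0 0 0' 50
cat > tr.py <<'E'
from h import *
from station import camera
def meas(name):
    plan(536.5,-200.4,20,81.6)
    c=camera('wrist');np.savez(f'pics/{name}.npz',**c);cv2.imwrite(f'pics/{name}.png',c['img']);W=world(c);Z=W[...,2]
    im=c['img'].astype(int)
    # near wall outer/upper line: wall-top points z .006-.013, bright lilac, left of flasks
    P=[]
    g=cv2.GaussianBlur(cv2.cvtColor(c['img'],cv2.COLOR_BGR2GRAY),(3,3),0).astype(int)
    for v in range(115,170,3):
        z=Z[v,295:345];u=np.where((z>.0065)&(z<.014))[0]
        if len(u):P.append((295+u.min(),v))
    Q=np.array([ray(c,u,v,.01)[:2] for u,v in P])*1000
    # outer side wall: top edge
    S=[]
    for u in range(335,520,6):
        z=Z[80:130,u];w=np.where((z>.0065)&(z<.014))[0]
        if len(w):S.append((u,80+w.min()))
    T=np.array([ray(c,u,v,.01)[:2] for u,v in S])*1000
    f=lambda q:cv2.fitLine(q.astype(np.float32),cv2.DIST_HUBER,0,.01,.01).ravel()
    a,b=f(Q),f(T)
    ya=np.degrees(np.arctan2(a[1],a[0]));yb=np.degrees(np.arctan2(b[1],b[0]))
    print('near wall yaw',((ya-90+90)%180-90).round(2),len(Q),'side wall yaw',((yb+90)%180-90).round(2),len(T))
    A=np.array([[a[0],-b[0]],[a[1],-b[1]]]);s=np.linalg.solve(A,b[2:]-a[2:]);X=a[2:]+s[0]*a[:2]
    t=np.radians((yb+90)%180-90);print('corner',X.round(1),'centre',(X+68*np.array([np.cos(t),np.sin(t)])-85*np.array([-np.sin(t),np.cos(t)])).round(1))
E
python3 -c "
from tr import *;meas('w10')"
```

```text
time_s: 29.7
ee_pos: [0.5362, -0.1672, 0.0215]
eef_rot: [-3.142, 0.0, 1.423]
force: [-0.1, 1.1, -3.2]
grip_width: 0.0083
grip_force: 50.0
t 29.7 pos [ 536.2 -167.2   21.5] rpy [-180.     0.    81.5] w 8.3 F [-0.1  1.1 -3.2]
 rz -0.01 sh [-1.09  0.17  0.05]
near wall yaw -7.1 19 side wall yaw -7.59 31
corner [565.7 -86. ] centre [ 621.9 -179.3]
```

```bash
python3 -m inch '-1 -.15 .03 0 0 0 .03;-1 -.3 .05 0 0 0 .03;-1 -.3 .05 0 0 0 .03;-1 -.25 .03 0 0 0 0.03;-1 -.09 0.01 0 0 0 0;-1 0 0 0 0 0 0;-1 0 0 0 0 0 0' 50
python3 -c "
from tr import *;meas('w11')"
```

```text
time_s: 30.62
ee_pos: [0.5362, -0.1999, 0.0215]
eef_rot: [-3.142, 0.0, 1.402]
force: [-0.4, 0.1, -4.6]
grip_width: 0.0084
grip_force: 50.1
t 30.62 pos [ 536.2 -199.9   21.5] rpy [-180.     0.    80.4] w 8.4 F [-0.4  0.1 -4.6]
 rz -0.12 sh [-0.02  0.01  0.05]
near wall yaw -8.27 19 side wall yaw -8.56 31
corner [ 567.4 -119.4] centre [ 622.  -213.6]
```

```bash
python3 -m inch '-1 0 0 .05 0 0 0;-.5 0 0 0 0 0 0;-.2 0 0 0 0 0 0;-.2 0 0 0 0 0 0;-.2 0 0 -.3 0 0 0;-.2 0 0 -.8 0 0 0;-.2 0 0 -1 0 0 0;-.2 0 0 -1 0 0 0;-.2 0 0 -1 0 0 0;-.2 0 0 -1 0 0 0'
python3 -m inch '-.2 0 -1 -1 0 0 0;-.2 0 -1 0 0 0 0;-.2 0 -1 0 0 0 0;-.2 1 -1 0 0 0 0;-.2 1 -1 0 0 0 0;-.2 1 0 0 0 0 0;-.2 1 0 0 0 0 0;-.2 1 0 0 0 0 0;-.2 1 0 0 0 0 0;-.2 1 0 0 0 0 0'
python3 - <<'E'
from h import *
from station import camera
plan(0,0,0,80)
t=camera('top');np.savez('pics/t12.npz',**t)
s=camera('scene')
A=cv2.resize(t['img'][130:260,120:370],None,fx=3.2,fy=3.2,interpolation=cv2.INTER_CUBIC);cv2.imwrite('pics/f.png',A[:600,:800])
E
```

```text
time_s: 31.92
ee_pos: [0.5362, -0.2, 0.1748]
eef_rot: [3.141, 0.0, 1.402]
force: [0.9, 1.5, -0.0]
grip_width: 0.0378
grip_force: 0.0
time_s: 33.17
ee_pos: [0.4236, 0.0332, 0.2038]
eef_rot: [3.14, -0.0, 1.402]
force: [0.7, -0.2, 0.3]
grip_width: 0.0378
grip_force: 0.0
t 33.17 pos [423.6  33.2 203.8] rpy [179.9  -0.   80.4] w 37.8 F [ 0.7 -0.2  0.3]
 rz 0.04 sh [ -3.54 -13.71   6.79]
```

View pics/f.png

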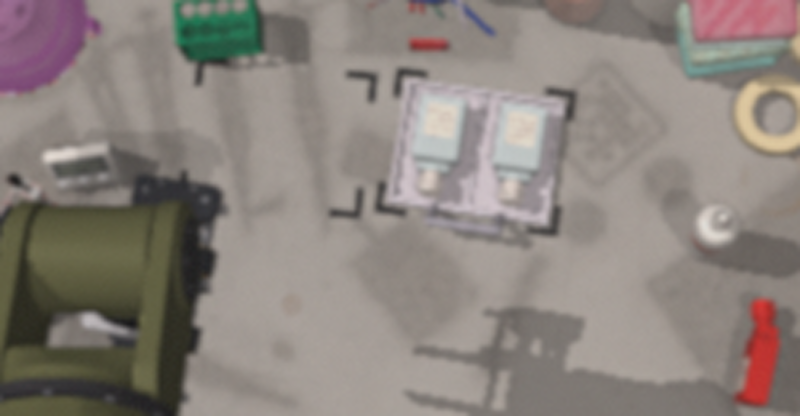

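The final view shows the tray inside the four marks at (480,155), with both flasks flat, panels up at (440,120) and (518,118), and caps at (430,180) and (510,185) towards the handle. The bottle and timer are undisturbed. One numeric check of the fit before handing in.

Run:
```python
from h import *
for f,(u0,u1) in(('top0',(165,245)),('t12',(232,312))):
    a=dict(np.load(f'pics/{f}.npz'));im=a['img'].astype(int);B,G,R=im[...,0],im[...,1],im[...,2]
    m=((R+B)//2-G>6)&(R>150);m[:140]=0;m[205:]=0;m[:,:u0]=0;m[:,u1:]=0
    k,l,s,_=cv2.connectedComponentsWithStats(m.astype(np.uint8));i=1+s[1:,4].argmax();vv,uu=np.where(l==i)
    P=np.array([ray(a,u,v,.008)[:2] for u,v in zip(uu,vv)],np.float32)*1000;print(f,cv2.minAreaRect(P))
    W=world(a);print('bottle',np.median(W[195:207,338:350].reshape(-1,3),0).round(3),'timer',np.median(W[178:186,138:150].reshape(-1,3),0).round(3))
```

```text
top0 ((643.927734375, -1.2407379150390625), (166.80218505859375, 133.54803466796875), 83.90420532226562)
bottle [ 0.52  -0.448  0.103] timer [0.602 0.198 0.039]
t12 ((622.3114624023438, -217.88958740234375), (177.24179077148438, 114.26185607910156), 17.566986083984375)
bottle [ 0.521 -0.448  0.103] timer [0.602 0.198 0.039]
```

```bash
python3 -c "
from station import ticket;print(ticket.hand_in())"
```

```text
the job is handed in; nothing more can be done
None
```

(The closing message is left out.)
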